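Flip the stock tags to match the bins

TASK

Each of the four blue bins on the board has a hinged tag on a little stand in front of it: make the tag show its green face for every bin that is filled to the rim, and its red face for every bin that is empty or nearly empty. Push each wrong tag over gently with the outside of your fingers so that it falls onto its other stop. Do not pinch or lift anything, do not shift or tip the stands, leave the other loose things where they are, and finish with all tags at rest.

Things in the scene. Friction and masses are not known exactly. Their poses are not given: they have to be found in the camera images.
- stand_1: Loose 0.8 kg tag stand, dark steel base 64 (x) x 70 (y) x 10 mm, on the grey board (6 mm thick) before one bin (which one varies). Origin: centre of its underside; z up, +x to its bin (away from the robot), +y to the left seen from the robot. Tag hinge: along x, 40 mm above the origin; posts and stop bars end 46 mm above it: cross above that. Stands are about 150 mm apart.
- tag_1 (a joint): Tag hinge on stand_1. Plate 40 g, 50 mm wide, 4 thick, free edge 60 mm from the hinge. 0: leans to the stand's -y, RED face up; 0.70: upright; 1.40: leans to +y, GREEN face up. At either stop it leans 40 degrees: its edge is 39 mm to that side of the hinge and 86 mm above the stand's origin. Turns very easily (under 0.2 N at the edge); pushed past upright it falls to the other stop.
- stand_2: Loose 0.8 kg tag stand, dark steel base 64 (x) x 70 (y) x 10 mm, on the grey board (6 mm thick) before one bin (which one varies). Origin: centre of its underside; z up, +x to its bin (away from the robot), +y to the left seen from the robot. Tag hinge: along x, 40 mm above the origin; posts and stop bars end 46 mm above it: cross above that. Stands are about 150 mm apart.
- tag_2 (a joint): Tag hinge on stand_2. Plate 40 g, 50 mm wide, 4 thick, free edge 60 mm from the hinge. 0: leans to the stand's -y, RED face up; 0.70: upright; 1.40: leans to +y, GREEN face up. At either stop it leans 40 degrees: its edge is 39 mm to that side of the hinge and 86 mm above the stand's origin. Turns very easily (under 0.2 N at the edge); pushed past upright it falls to the other stop.
- stand_3: Loose 0.8 kg tag stand, dark steel base 64 (x) x 70 (y) x 10 mm, on the grey board (6 mm thick) before one bin (which one varies). Origin: centre of its underside; z up, +x to its bin (away from the robot), +y to the left seen from the robot. Tag hinge: along x, 40 mm above the origin; posts and stop bars end 46 mm above it: cross above that. Stands are about 150 mm apart.
- tag_3 (a joint): Tag hinge on stand_3. Plate 40 g, 50 mm wide, 4 thick, free edge 60 mm from the hinge. 0: leans to the stand's -y, RED face up; 0.70: upright; 1.40: leans to +y, GREEN face up. At either stop it leans 40 degrees: its edge is 39 mm to that side of the hinge and 86 mm above the stand's origin. Turns very easily (under 0.2 N at the edge); pushed past upright it falls to the other stop.
- stand_4: Loose 0.8 kg tag stand, dark steel base 64 (x) x 70 (y) x 10 mm, on the grey board (6 mm thick) before one bin (which one varies). Origin: centre of its underside; z up, +x to its bin (away from the robot), +y to the left seen from the robot. Tag hinge: along x, 40 mm above the origin; posts and stop bars end 46 mm above it: cross above that. Stands are about 150 mm apart.
- tag_4 (a joint): Tag hinge on stand_4. Plate 40 g, 50 mm wide, 4 thick, free edge 60 mm from the hinge. 0: leans to the stand's -y, RED face up; 0.70: upright; 1.40: leans to +y, GREEN face up. At either stop it leans 40 degrees: its edge is 39 mm to that side of the hinge and 86 mm above the stand's origin. Turns very easily (under 0.2 N at the edge); pushed past upright it falls to the other stop.
- bin_full_a_front (a point): Blue plastic stock bin, fixed, 130 deep (x) x 105 wide (y) x 75 mm high at the back, front wall 40 mm high. FULL: heaped to the rim with steel and brass fittings (up to 100 mm high). Point: foot of its front wall, mid-width. Its own stand is right in front, about 90 mm nearer the robot (other stands are over 150 mm off).
- bin_full_b_front (a point): Blue plastic stock bin, fixed, 130 deep (x) x 105 wide (y) x 75 mm high at the back, front wall 40 mm high. FULL: heaped to the rim with steel and brass fittings (up to 90 mm high). Point: foot of its front wall, mid-width. Its own stand is right in front, about 90 mm nearer the robot (other stands are over 150 mm off).
- bin_empty_front (a point): Blue plastic stock bin, fixed, 130 deep (x) x 105 wide (y) x 75 mm high at the back, front wall 40 mm high. EMPTY: bare blue floor. Point: foot of its front wall, mid-width. Its own stand is right in front, about 90 mm nearer the robot (other stands are over 150 mm off).
- bin_low_front (a point): Blue plastic stock bin, fixed, 130 deep (x) x 105 wide (y) x 75 mm high at the back, front wall 40 mm high. NOT full: only two fittings on its floor. Point: foot of its front wall, mid-width. Its own stand is right in front, about 90 mm nearer the robot (other stands are over 150 mm off).
- adapter: Loose brass hose adapter, 28 mm across, 36 mm high, standing at the board's front edge. Origin: centre of its underside. Leave alone.
- collar: Loose steel collar, 30 mm across, 14 mm high, lying at the board's front edge. Origin: centre of its underside. Leave alone.
- tape: Loose yellow roll of tape, 90 mm across, 24 mm high, flat on the table. Origin: centre of its underside. Leave alone.
- driver: Loose screwdriver lying on the table to the left. Leave alone.
- grease_jar: Loose jar, 64 mm across, 75 mm high, on the table to the right. Origin: centre of its underside. Leave alone.
- mug: Loose blue mug, 80 mm across, 90 mm high, on the table to the right. Origin: centre of its underside. Leave alone.
There are look-alikes about, which are no part of the job. What is shaped like the stand_1 but brown is not meant.

How it is judged:
By the outcome, as a careful person would: the job done as asked, in the order asked, and still so for the second after the job is handed in, with the robot touching nothing.
It also fails if it takes over 51 s, if anything falls off the work surface, if the arm or the gripper's body presses on something with over 40 N, if the wrist force passes 120 N, or if a joint passes its speed limit or range.

ROBOT

A 7-joint arm with a two-finger parallel gripper is mounted at the origin on the work surface. World frame = base frame: x ahead of the robot, y to its left, z up, the work surface at z = 0. Lengths are in m, angles in rad, forces in N, time in s.
With the tool pointing down it reaches from about 0.425 to 0.875 m from the base axis. Payload 8.4 kg.
Tool frame: the origin (TCP) lies on the centre line of the jaws, within the pads' length; the fingertips stand 8 mm ahead of it and the grasp point (between the pads) lies 11 mm behind it (manip.nose_length is the distance from the TCP to the fingertips, in m); z points along the fingers, y is the line along which they close (so a half turn about z gives the same grasp; the last joint's range is limited). The gripper opens to 85 mm and grips with 20 to 120 N. Pads are 22 mm wide; open, the fingers measure 114 mm over their backs; the gripper's body (76 mm by 85 mm) begins 54 mm behind the grasp point. The pads swing forward as they close: fully open they stand 13 mm farther back than shut.
Start: joints at [1.167, 0.333, 0.04, 1.465, -0.013, 1.343, -0.059], TCP at [0.195, -0.62, 0.239] pointing down, gripper open.
Joint ranges: [-2.58, 2.58], [-0.38, 2.09], [-1.3, 1.39], [0.25, 2.4], [-1.5, 4.64], [0.08, 2.09], [-2.65, 2.65]. Speed limits (rad/s): [2.22, 2.22, 2.79, 2.79, 3.14, 3.14, 3.14].

INTERFACE

Orientations are given as a unit quaternion [w, x, y, z].
In Python, from plant import manip gives the robot as it stands. Calls block until the motion is done:
- manip.movep(position, orientation): joint-space move of the TCP to a pose.
- manip.servo_line(position, attitude=None, max_speed=0.15, force_limit=None): straight line of the TCP; attitude=None keeps the orientation; max_speed is the mean speed in m/s. With force_limit (N) it stops when the force on the tool has changed by that much, and returns True; else False.
- manip.movej(angles): joint-space move.
- manip.command_gripper(opening): finger opening in m; the grip force is fixed at half the most; returns when the fingers have stopped.
- manip.hold(seconds).
- manip.inverse_kinematics(position, orientation): joint angles nearest the present ones, or None.
- manip.read_camera(name): name is "scene" or "top" or "wrist"; returns the picture (400x640x3 uint8, blue, green, red); there is no depth.
- manip.camera_params(name): a dict with "K" (3x3 intrinsics, pixels), "cam_to_world" (4x4, takes a point from camera to world coordinates). Camera axes: x right, y down, z forward; pixel columns grow to the right and rows downward; lengths in m; the calibration is good to about 2 mm. The wrist camera is an equidistant fisheye: a pixel r from the principal point sees the ray r / f radians off the axis. A picture is of the moment at which its call begins: read the wrist's pose just before it. camera_params takes no time and is no camera call; for the wrist camera it gives the pose at the moment of the call.
A pose or a line that the arm cannot do raises manip.Unreachable and nothing moves.
- manip.sign_off(): hands the job in; it is judged then, once.
Trained networks look in the newest picture that a camera, given by its name, has taken for a name from the list of things; names that differ only in an ending like _2 or _b are one class to them, and where a whole thing is asked for, a point or a joint stands for the part that bears it (a point fixed in the world has none). Each returns a list of dicts, best first, with "score" (0 to 1); they miss things now and then, are a little off and sometimes report something else, mostly with a low value. They report only what shows in the picture. A call takes as long as a camera call. They do not tell look-alikes from the thing itself.
- manip.outline_of(camera, thing): "region" (400x640 bool, what is visible of it) and "extent" ([left, top, right, bottom] in pixels, round what is visible of it).
Readings, each from a call of its own:
- manip.read_time_s(): time.
- manip.read_joint_pos(): joint angles.
- manip.read_qd(): joint speeds.
- manip.read_effort(): joint torques, N m.
- manip.read_eef_pos(): TCP position.
- manip.read_orientation(): TCP orientation.
- manip.read_force(): force on the tool from outside, world axes, zero at the start.
- manip.read_moment(): the same for the moment, N m.
- manip.read_width(): finger opening in m.
- manip.read_finger_force(): force on a finger pad.
Only numpy, scipy, OpenCV 4.12 (cv2) and the standard library are available. Lean on these libraries where they do the work, as an engineer would, in place of code of your own. Each camera call takes 0.05 s, during which the arm holds its last target. There are 200 camera calls.

## Working session

There is one attempt and no reset: what is moved stays moved. The work goes in short steps, each a Python script; the robot and the scene stay as the last script left them, time stands still between calls to the robot, and variables do not carry over. Pictures are saved under pics/ and viewed, at most 10 in all, crops included, and the job is handed in when it is done.

```bash
mkdir -p pics; python3 - <<'E'
from plant import manip
import cv2,numpy as np
for c in("top","scene"):
    im=manip.read_camera(c); cv2.imwrite(f"pics/{c}0.png",cv2.resize(im,(800,500)))
    p=manip.camera_params(c);print(c,np.round(p["K"],1).tolist(),np.round(p["cam_to_world"],3).tolist())
    np.save(f"{c}0.npy",im)
    for t in("stand_1","tag_1"):
        for d in manip.outline_of(c,t): print(c,t,round(d["score"],2),d["extent"],int(d["region"].sum()))
print(manip.read_time_s())
E
```

```text
top [[392.1, 0.0, 316.9], [0.0, 392.1, 199.6], [0.0, 0.0, 1.0]] [[-0.003, -0.988, 0.157, 0.334], [-1.0, 0.0, -0.013, -0.0], [0.013, -0.157, -0.987, 1.085], [0.0, 0.0, 0.0, 1.0]]
top stand_1 0.75 [261.2, 194.1, 285.2, 219.2] 609
top stand_1 0.68 [211.8, 249.4, 241.3, 284.4] 645
top stand_1 0.64 [365.7, 190.2, 399.2, 217.8] 725
top stand_1 0.6 [202.7, 198.3, 226.3, 221.2] 618
top stand_1 0.57 [310.4, 191.0, 340.1, 218.5] 649
top tag_1 0.93 [376.6, 191.6, 398.1, 212.7] 356
top tag_1 0.84 [271.1, 195.0, 285.5, 212.8] 250
top tag_1 0.8 [212.5, 194.8, 224.3, 217.3] 242
top tag_1 0.77 [223.1, 261.4, 240.5, 287.3] 285
top tag_1 0.64 [310.3, 190.4, 324.1, 208.3] 312
top tag_1 0.36 [356.1, 121.8, 401.3, 176.7] 2210
top tag_1 0.29 [248.5, 123.4, 290.5, 179.4] 2187
scene [[426.9, 0.0, 320.6], [0.0, 426.9, 191.8], [0.0, 0.0, 1.0]] [[0.787, 0.406, -0.464, 1.15], [0.617, -0.525, 0.586, -0.851], [-0.006, -0.748, -0.664, 0.986], [0.0, 0.0, 0.0, 1.0]]
scene stand_1 0.85 [331.0, 166.0, 355.7, 187.5] 332
scene stand_1 0.8 [304.9, 176.8, 328.1, 211.6] 618
scene stand_1 0.78 [351.4, 145.8, 374.1, 162.6] 316
scene stand_1 0.77 [272.6, 214.1, 302.1, 237.5] 414
scene stand_1 0.51 [312.7, 129.2, 335.8, 155.2] 310
scene tag_1 0.64 [312.8, 177.2, 328.7, 192.8] 243
scene tag_1 0.58 [357.0, 145.8, 366.0, 147.7] 18
scene tag_1 0.44 [274.1, 215.8, 288.7, 220.5] 52
0.3
```

```bash
python3 - <<'E'
import numpy as np,cv2
t=np.load("top0.npy")[105:305,180:430];s=np.load("scene0.npy")[60:260,220:470]
cv2.imwrite("pics/topc.png",cv2.resize(t,(750,600),interpolation=cv2.INTER_CUBIC))
cv2.imwrite("pics/scenec.png",cv2.resize(s,(750,600),interpolation=cv2.INTER_CUBIC))
E
```

```text
(no output)
```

View pics/topc.png

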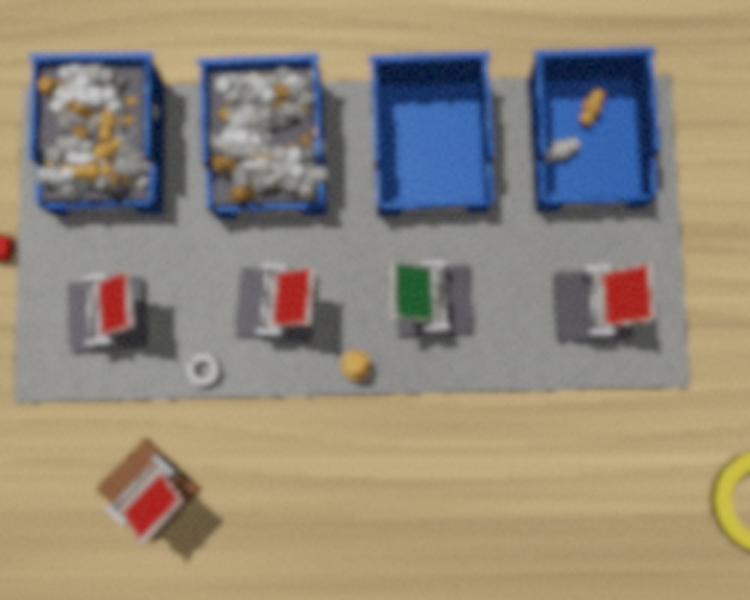

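View pics/top0.png

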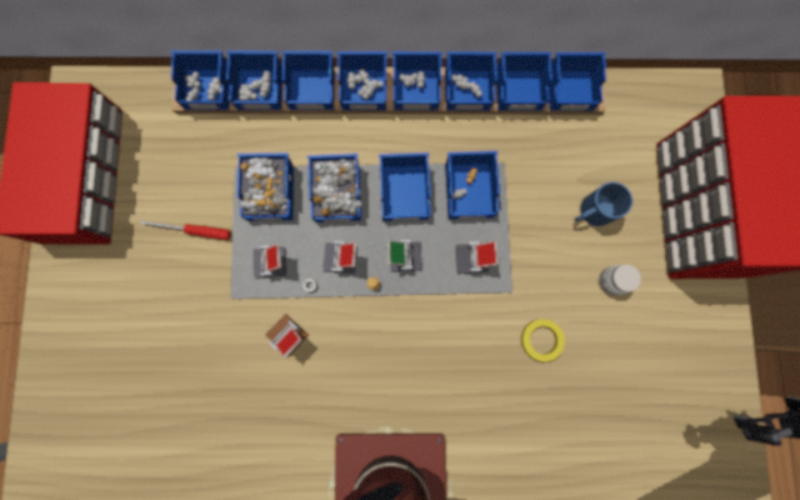

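View pics/scenec.png

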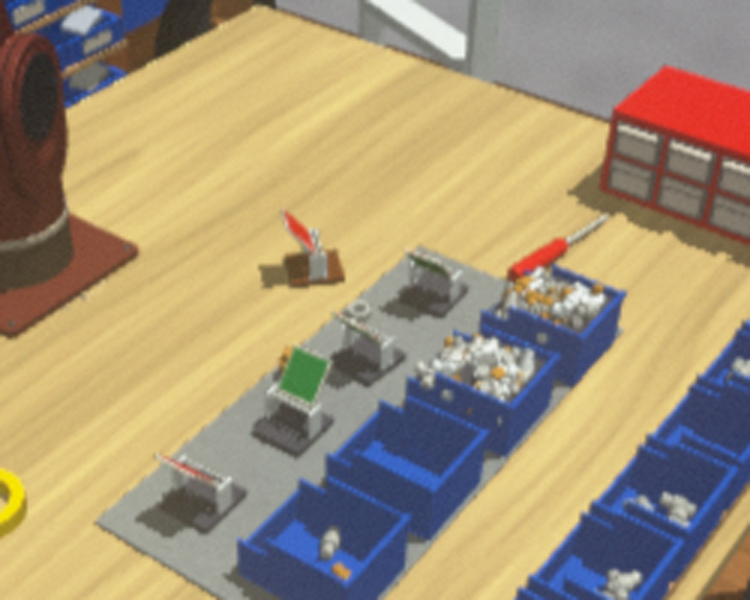

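The top crop (3x, offset 180,105) shows the bins from left to right as full, full, empty and low (two fittings). The tags in front of them read:

| Tag, left to right | Crop px | Shows | Needs |
|---|---|---|---|
| 1 | (115,305) | red | green |
| 2 | (293,298) | red | green |
| 3 | (413,292) | green | red |
| 4 | (628,295) | red | correct already |

**Look-alikes:** the brown stand at (150,490), off the board, is not meant. The bin row at the back is also no part of the job. I choose the three dark stands on the grey board.

```bash
cat > h.py <<'E'
from plant import manip
import numpy as np,cv2
def px2w(cam,u,v,z):
    p=manip.camera_params(cam);T=np.array(p["cam_to_world"]);d=T[:3,:3]@np.linalg.solve(p["K"],[u,v,1.])
    return T[:3,3]+d*(z-T[2,3])/d[2]
def faces(im):
    "coloured tag faces in the top picture on the board: (colour,u,v,extent)"
    hsv=cv2.cvtColor(im,cv2.COLOR_BGR2HSV);H,S,V=cv2.split(hsv.astype(int));out=[]
    for c,m in(("red",((H<8)|(H>172))&(S>150)),("green",(abs(H-62)<15)&(S>120))):
        n,l,st,ce=cv2.connectedComponentsWithStats(m.astype(np.uint8))
        for s,e in zip(st[1:],ce[1:]):
            if s[4]>80 and 195<e[0]<410 and 180<e[1]<225: out.append((c,*e,s))
    return sorted(out,key=lambda o:o[1])
E
python3 - <<'E'
from h import *
im=np.load("top0.npy")
for c,u,v,s in faces(im):
    sg=-1 if c=="red" else 1
    P=px2w("top",u,v,.071); e=px2w("top",s[0]+s[2] if sg<0 else s[0],v,.092)
    print(c,round(u,1),round(v,1),s.tolist(),"hinge from centre",np.round([P[0],P[1]-sg*.0193],3),"from edge y",round(e[1]-sg*.039,3), "xlen",np.round(px2w("top",u,s[1],.07)[0]-px2w("top",u,s[1]+s[3],.07)[0],3))
for n,u,v in(("adapter",180+355/3,105+365/3),("collar",180+203/3,105+370/3)): print(n,np.round(px2w("top",u,v,.02),3))
# base corners by eye (crop px) at z=.016
for q in([(68,285),(146,280),(147,342),(72,353)],[(240,265),(315,268),(315,335),(236,335)],[(393,265),(470,265),(472,333),(397,338)],[(556,272),(635,270),(630,335),(557,342)]):
    print(np.round(np.mean([px2w("top",180+a/3,105+b/3,.016) for a,b in q],0),3))
print(manip.read_orientation(),manip.nose_length,manip.read_width())
E
```

```text
red 217.2 205.6 [214, 198, 7, 17, 103] hinge from centre [0.48  0.265] from edge y 0.27 xlen 0.045
red 276.7 203.6 [272, 196, 10, 16, 133] hinge from centre [0.485 0.111] from edge y 0.115 xlen 0.042
green 317.5 202.0 [313, 195, 10, 15, 128] hinge from centre [ 0.49  -0.034] from edge y -0.042 xlen 0.04
red 388.6 203.0 [382, 195, 14, 17, 199] hinge from centre [ 0.487 -0.182] from edge y -0.177 xlen 0.045
adapter [0.43  0.037 0.02 ]
collar [0.425 0.174 0.02 ]
[0.476 0.262 0.016]
[0.489 0.109 0.016]
[ 0.49  -0.035  0.016]
[ 0.485 -0.183  0.016]
[-2.99406150e-04  9.88410553e-01  1.51804102e-01 -6.70275504e-05] 0.008 0.08557167805648402
```

```bash
python3 - <<'E'
from h import *
manip.command_gripper(0.0)
q0=manip.read_joint_pos()
for o in([0,.70711,.70711,0],[0,.70711,-.70711,0]):
    j=manip.inverse_kinematics([.48,.194,.25],o); print(o,None if j is None else np.round(j,2))
p=manip.read_eef_pos(); manip.servo_line([p[0],p[1],.28])
best=min((o for o in([0,.70711,.70711,0],[0,.70711,-.70711,0]) if manip.inverse_kinematics([.48,.194,.22],o) is not None),key=lambda o:np.abs(np.array(manip.inverse_kinematics([.48,.194,.22],o))-q0)[6])
manip.movep([.48,.194,.22],best)
print(best,np.round(manip.read_eef_pos(),4),manip.read_width(),manip.read_time_s())
im=manip.read_camera("wrist");cv2.imwrite("pics/w1.png",im)
E
```

```text
[0, 0.70711, 0.70711, 0] [ 0.22  0.11 -0.73  1.74  0.08  1.32 -0.53]
[0, 0.70711, -0.70711, 0] [ 0.54  0.19 -1.11  1.73  0.17  1.34  2.54]
[0, 0.70711, 0.70711, 0] [0.4804 0.1932 0.2199] 0.0004142337930586807 4.525
```

View pics/w1.png

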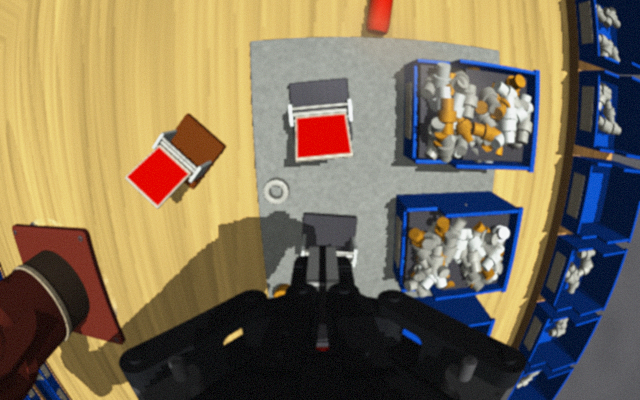

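The wrist view confirms a dark base for stand 1 at (320,95), with its red tag at (323,133) leaning to -y. Both bins beside it are heaped. I'll check the hinge position from this view, then push tags 1 and 2.

```bash
cat >> h.py <<'E'
O=[0,.70711,.70711,0]
def wpx(u,v,z):
    p=manip.camera_params("wrist");K=np.array(p["K"]);T=np.array(p["cam_to_world"])
    a=np.array([(u-K[0,2])/K[0,0],(v-K[1,2])/K[1,1]]);r=np.hypot(*a)
    d=T[:3,:3]@np.r_[a/r*np.sin(r),np.cos(r)];return T[:3,3]+d*(z-T[2,3])/d[2]
def push(x,y,s,z=.080):
    "flip the tag with hinge (x,y) towards s*y; s=+1 or -1"
    manip.movep([x,y-s*.070,.16],O); manip.servo_line([x,y-s*.070,z],max_speed=.1)
    hit=manip.servo_line([x,y+s*.002,z],max_speed=.06,force_limit=6)
    print("pushed",hit,np.round(manip.read_eef_pos(),4),np.round(manip.read_force(),2))
    manip.servo_line([x,y-s*.030,z],max_speed=.1); manip.servo_line([x,y-s*.030,.16],max_speed=.15)
E
python3 - <<'E'
from h import *
P=wpx(323,135,.071);print("tag centre",np.round(P,3),"hinge y",round(P[1]+.0193,3),"base far corner mid",np.round(wpx(319,80,.016),3))
if np.hypot(P[0]-.480,P[1]+.0193-.264)<.012:
    push(.480,.264,1); push(.487,.110,1)
    manip.movep([.46,-.03,.25],O)
    print(manip.read_time_s())
    im=manip.read_camera("wrist");cv2.imwrite("pics/w2.png",im)
E
```

```text
tag centre [0.482 0.244 0.071] hinge y 0.263 base far corner mid [0.478 0.299 0.016]
pushed False [0.4801 0.2655 0.0799] [ 0.62 -0.18  0.13]
pushed False [0.487  0.1115 0.0799] [ 0.64  0.88 -0.6 ]
13.2583
```

View pics/w2.png

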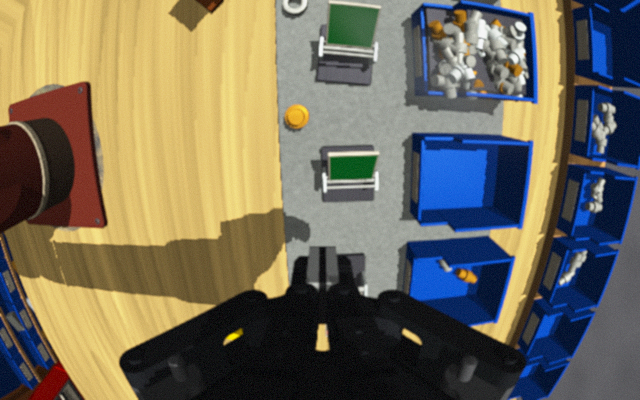

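The wrist view shows tag 2 now green at (352,25) and resting on its +y stop. Tag 3 at (352,165) is still green in front of the empty bin, so I'll push it toward -y and then check everything.

```bash
python3 - <<'E'
from h import *
P=wpx(352,166,.071);print("tag centre",np.round(P,3),"hinge y",round(P[1]-.0193,3))
if np.hypot(P[0]-.490,P[1]-.0193+.036)<.014:
    push(.490,-.036,-1)
    manip.movep([.35,-.42,.30],O); manip.hold(.5)
    im=manip.read_camera("top");np.save("top1.npy",im);cv2.imwrite("pics/top1.png",cv2.resize(im[105:305,180:430],(750,600),interpolation=cv2.INTER_CUBIC))
    for c,u,v,s in faces(im):
        sg=-1 if c=="red" else 1;Q=px2w("top",u,v,.071);print(c,np.round([Q[0],Q[1]-sg*.0193],3))
    print(manip.read_time_s())
E
```

```text
tag centre [ 0.49  -0.013  0.071] hinge y -0.032
pushed False [ 0.49   -0.0375  0.08  ] [0.43 0.32 0.14]
green [0.476 0.267]
green [0.488 0.111]
red [ 0.491 -0.036]
red [ 0.487 -0.182]
19.525
```

View pics/top1.png

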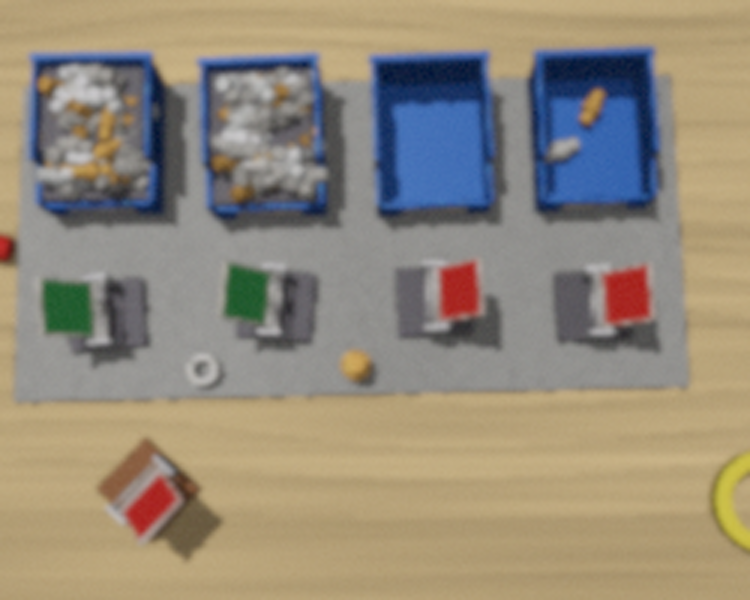

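The top crop now shows green at (67,307), green at (246,292), red at (460,290) and red at (626,295). The stands, the collar (203,370), the adapter (355,365) and the brown stand have not moved.

```bash
python3 -c "
from plant import manip
print(manip.sign_off())"
```

```text
the job is handed in; nothing more can be done
None
```

The job is done and handed in: both full bins show green, the empty and nearly empty bins show red, and in the final picture all four tags are down on their stops with the stands and nearby loose things unmoved (about 20 s of the 51 s used).

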